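# Load the bench warmer and start it

## Task

First push in the warmer's selector knob and turn it from the black dot to the yellow dot (load), letting it spring back up there. Then stand every specimen pot on the bench upright and wholly on the warming plate, each closed with the lid of its own colour seated flat; spare lids are not needed. Last, push the knob in again and turn it on to the green dot (run), letting it spring up; leave the other things on the bench where they are.

Things in the scene. Friction and masses are not known exactly. Their poses are not given: they have to be found in the camera images.
- warmer: bench warmer, fixed: white base 170 x 410 mm, 34 mm high, with a dark steel warming plate on top at its +y end and a blue control box (top 56 mm up) at its -y end. Origin: centre of the underside; its +y runs from the control box towards the plate, its front (-x) faces the robot.
- plate (a point): centre of the warming plate's flat top, 40 mm above the bench; axes as the warmer's. The plate is 160 mm (x) by 290 mm (y), no rim: three pots fit in a row along y at 95 mm spacing (offsets -95, 0, +95 mm).
- selector_grip (a point): grip point of the black push-to-turn knob, on its upright axis, inside its bar grip; turns and sinks with the knob; 98 mm above the bench when up. The bar is 52 mm long along this point's x, 14 mm wide along y, 34 mm tall: from 22 mm below this point (top of the round skirt, radius 28 mm) to 12 mm above. A white pointer tooth on the skirt points along -x, 42 mm out.
- dial (a point): on the control box's top (56 mm above the bench), on the knob's axis, 205 mm along the warmer's -y from plate; fixed, axes as the warmer's. Two fixed steel blocks, 34 to 48 mm from this axis, tops 21 mm above this point (1 mm above the raised skirt), stand between the three positions and lock the knob's tooth while it is up.
- selector (a joint): knob angle, rad, growing clockwise seen from above. 0 = black dot (off), 1.047 = yellow dot (load; the tooth then points along the warmer's -x), 2.094 = green dot (run). Up, the knob is locked within about 0.1 rad of one of these; pushed in it turns easily (0.04 N m) between end stops. Starts at off.
- selector_push (a joint): how far the knob is pushed in, m: 0 = up (locked), 0.010 = fully in; the tooth clears the blocks from about 0.007. A spring pushes it back up with 6 N at the top and 10 N fully in; it springs up only when the tooth is within about 0.1 rad of a position, otherwise it stays caught down under a block.
- pot_blue: blue plastic specimen pot, open at the top, straight round wall: 60 mm outside diameter, 53 mm inside, 55 mm tall, about 0.15 kg; origin: centre of the underside, z up. May be absent.
- lid_blue: blue lid of the blue pot, 37 mm high, 0.06 kg: tapered plug below (38 mm wide at its end, 48 mm at 8 mm up), 60 mm disc (8 to 13 mm up), round grip of 20 mm diameter (13 to 37 mm up); origin: centre of the plug's underside, z up. Seated, its origin is 47 mm above the pot's and the disc lies flat on the rim. Starts on the bench right way up; present even if its pot is absent.
- pot_yellow: yellow plastic specimen pot, open at the top, straight round wall: 60 mm outside diameter, 53 mm inside, 55 mm tall, about 0.15 kg; origin: centre of the underside, z up. May be absent.
- lid_yellow: yellow lid of the yellow pot, 37 mm high, 0.06 kg: tapered plug below (38 mm wide at its end, 48 mm at 8 mm up), 60 mm disc (8 to 13 mm up), round grip of 20 mm diameter (13 to 37 mm up); origin: centre of the plug's underside, z up. Seated, its origin is 47 mm above the pot's and the disc lies flat on the rim. Starts on the bench right way up; present even if its pot is absent.
- pot_red: red plastic specimen pot, open at the top, straight round wall: 60 mm outside diameter, 53 mm inside, 55 mm tall, about 0.15 kg; origin: centre of the underside, z up. May be absent.
- lid_red: red lid of the red pot, 37 mm high, 0.06 kg: tapered plug below (38 mm wide at its end, 48 mm at 8 mm up), 60 mm disc (8 to 13 mm up), round grip of 20 mm diameter (13 to 37 mm up); origin: centre of the plug's underside, z up. Seated, its origin is 47 mm above the pot's and the disc lies flat on the rim. Starts on the bench right way up; present even if its pot is absent.
- pot_green: green plastic specimen pot, open at the top, straight round wall: 60 mm outside diameter, 53 mm inside, 55 mm tall, about 0.15 kg; origin: centre of the underside, z up. May be absent.
- lid_green: green lid of the green pot, 37 mm high, 0.06 kg: tapered plug below (38 mm wide at its end, 48 mm at 8 mm up), 60 mm disc (8 to 13 mm up), round grip of 20 mm diameter (13 to 37 mm up); origin: centre of the plug's underside, z up. Seated, its origin is 47 mm above the pot's and the disc lies flat on the rim. Starts on the bench right way up; present even if its pot is absent.
- dishes_a: bystander, to be left in place: stack of five clear dishes, 96 mm wide, 75 mm high; origin: centre of the underside.
- dishes_b: bystander, to be left in place: stack of three clear dishes, 96 mm wide, 45 mm high; origin: centre of the underside.
- medium_a: bystander, to be left in place: amber jar with white cap, 56 mm wide, 105 mm high; origin: centre of the underside.
- medium_b: bystander, to be left in place: yellow jar with white cap, 56 mm wide, 105 mm high; origin: centre of the underside.
- burner: bystander, to be left in place: steel gas burner, foot 84 mm wide, 135 mm high; origin: centre of the underside.
- swab_box: bystander, to be left in place: cardboard box 70 x 120 mm, 35 mm high; origin: centre of the underside.
Mind the look-alikes: they are no part of the job. Leave any pink or purple look-alike of the lid_green alone.

How it is judged (in metres and radians):
On the way, in this order (a step that is already met when the one before it is completed fails the run):
1. the selector is at the yellow dot (load) and has sprung up (value of joint selector between 0.897 and 1.197 rad and value of joint selector_push below 0.003 m), for 0.3 s.
2. with the selector at load, every pot stands on the plate with its own lid seated (all of step 1 and x of pot_blue in the frame of plate between -0.056 and 0.056 m and y of pot_blue in the frame of plate between -0.121 and 0.121 m and z of pot_blue in the frame of plate between -0.004 and 0.005 m and angle between each of pot_blue, pot_yellow, pot_red, pot_green's own z axis and vertical below 0.1 rad and z of lid_blue in the frame of pot_blue between 0.043 and 0.051 m and horizontal distance between lid_blue and pot_blue below 0.008 m and angle between the z axis of lid_blue and the z axis of pot_blue, either way round below 0.1 rad and x of pot_yellow in the frame of plate between -0.056 and 0.056 m and y of pot_yellow in the frame of plate between -0.121 and 0.121 m and z of pot_yellow in the frame of plate between -0.004 and 0.005 m and z of lid_yellow in the frame of pot_yellow between 0.043 and 0.051 m and horizontal distance between lid_yellow and pot_yellow below 0.008 m and angle between the z axis of lid_yellow and the z axis of pot_yellow, either way round below 0.1 rad and x of pot_red in the frame of plate between -0.056 and 0.056 m and y of pot_red in the frame of plate between -0.121 and 0.121 m and z of pot_red in the frame of plate between -0.004 and 0.005 m and z of lid_red in the frame of pot_red between 0.043 and 0.051 m and horizontal distance between lid_red and pot_red below 0.008 m and angle between the z axis of lid_red and the z axis of pot_red, either way round below 0.1 rad and x of pot_green in the frame of plate between -0.056 and 0.056 m and y of pot_green in the frame of plate between -0.121 and 0.121 m and z of pot_green in the frame of plate between -0.004 and 0.005 m and z of lid_green in the frame of pot_green between 0.043 and 0.051 m and horizontal distance between lid_green and pot_green below 0.008 m and angle between the z axis of lid_green and the z axis of pot_green, either way round below 0.1 rad), for 0.2 s.
3. the selector is at the green dot (run) and has sprung up (value of joint selector between 1.944 and 2.244 rad and value of joint selector_push below 0.003 m), for 0.3 s.
At the end, for the whole second after the job is handed in: Selector within 0.15 rad of green and up (under 3 mm in). Every pot present at rest and upright (0.1 rad) on the plate, centre within 56 mm (x) and 121 mm (y) of its centre, its own lid on: within 8 mm of the pot's axis, origin 43 to 51 mm above the pot's, flat to 0.1 rad (all of step 3 and x of pot_blue in the frame of plate between -0.056 and 0.056 m and y of pot_blue in the frame of plate between -0.121 and 0.121 m and z of pot_blue in the frame of plate between -0.004 and 0.005 m and angle between each of pot_blue, pot_yellow, pot_red, pot_green's own z axis and vertical below 0.1 rad and z of lid_blue in the frame of pot_blue between 0.043 and 0.051 m and horizontal distance between lid_blue and pot_blue below 0.008 m and angle between the z axis of lid_blue and the z axis of pot_blue, either way round below 0.1 rad and x of pot_yellow in the frame of plate between -0.056 and 0.056 m and y of pot_yellow in the frame of plate between -0.121 and 0.121 m and z of pot_yellow in the frame of plate between -0.004 and 0.005 m and z of lid_yellow in the frame of pot_yellow between 0.043 and 0.051 m and horizontal distance between lid_yellow and pot_yellow below 0.008 m and angle between the z axis of lid_yellow and the z axis of pot_yellow, either way round below 0.1 rad and x of pot_red in the frame of plate between -0.056 and 0.056 m and y of pot_red in the frame of plate between -0.121 and 0.121 m and z of pot_red in the frame of plate between -0.004 and 0.005 m and z of lid_red in the frame of pot_red between 0.043 and 0.051 m and horizontal distance between lid_red and pot_red below 0.008 m and angle between the z axis of lid_red and the z axis of pot_red, either way round below 0.1 rad and x of pot_green in the frame of plate between -0.056 and 0.056 m and y of pot_green in the frame of plate between -0.121 and 0.121 m and z of pot_green in the frame of plate between -0.004 and 0.005 m and z of lid_green in the frame of pot_green between 0.043 and 0.051 m and horizontal distance between lid_green and pot_green below 0.008 m and angle between the z axis of lid_green and the z axis of pot_green, either way round below 0.1 rad and linear speed of each of pot_blue, pot_yellow, pot_red, pot_green below 0.02 m/s); the robot touches nothing.
It fails at once if a bystander (dish stacks, jars, burner, box) is moved more than 30 mm (distance of any of dishes_a, dishes_b, medium_a, medium_b, burner, swab_box from where it was at the start of the episode above 0.03 m).
Of pot_blue, pot_yellow, pot_red, pot_green only 2 to 3 are there at a start; the rules pass over those that are not, and their reading is None.
At some moment in a run one of pot_blue, lid_blue, pot_yellow, lid_yellow, pot_red, lid_red, pot_green, lid_green may be knocked a few centimetres aside while the robot is not near it.
It also fails if it takes over 210 s, if anything falls off the work surface, if the arm or the gripper's body presses on something with over 40 N, if the wrist force passes 120 N, or if a joint passes its speed limit or range.

## Robot

A 7-joint arm with a two-finger parallel gripper is mounted at the origin on the work surface. World frame = base frame: x ahead of the robot, y to its left, z up, the work surface at z = 0. Lengths are in mm, angles in rad, forces in N, time in s.
With the tool pointing down it reaches from about 400 to 875 mm from the base axis. Payload 4.4 kg.
Tool frame: the origin (TCP) lies at the very end of the fingers, on their centre line; the grasp point (between the pads) lies 19 mm behind it; y points along the fingers, z is the direction in which the jaws open and shut, and the axes are right-handed (so a half turn about y gives the same grasp; the last joint's range is limited). The gripper opens to 85 mm and grips with 20 to 120 N. Pads are 22 mm wide; open, the fingers measure 114 mm over their backs; the gripper's body (76 mm by 85 mm) begins 54 mm behind the grasp point. The pads swing forward as they close: fully open they stand 13 mm farther back than shut.
Start: joints at [-1.345, 0.628, 0.038, 1.517, -0.027, 0.996, -0.02], TCP at [186.965, 622.545, 231.313] pointing down, gripper open.
Joint ranges: [-3.06, 3.06], [-0.37, 2.12], [-1.25, 1.32], [0.18, 2.47], [-1.1, 4.24], [0.23, 1.98], [-2.94, 2.94]. Speed limits (rad/s): [2.57, 2.57, 3.14, 3.14, 3.14, 3.14, 3.14].

## Interface

Orientations are given as [roll, pitch, yaw] about the fixed x, y, z axes, in that order (R = Rz(yaw) Ry(pitch) Rx(roll)).
In Python, from cell import * gives the robot as it stands.
- The arm moves only by the tool apply_moves, never from a script. Its argument "targets" is a list of rows, each a list of 6 numbers: the shift along the tool's x, y, z in units of 40 mm (1.0 is 40 mm), then the turn, a rotation vector about the tool's x, y, z in units of 8 degrees (1.0 is 8 degrees). A call has 1 to 12 rows; each row shifts and turns the commanded pose from where the row before left it, along the tool's axes as they then stand; what a row does not reach is not made up. A row lasts 1/8 s, in which the tool goes at most 62.5 mm and 10.7 degrees, less where a joint would pass 70% of its speed; a pose out of reach is approached as far as the arm can. A call is refused whole if a number of a shift passes 1 or a number of a turn 1, either way. A call with a gripper value outside its range is refused whole. "jaw" is the gripper command: -1 is shut, 1 is fully open, values between are in proportion, set as the call begins (left out, the last holds). The fingers move at their own pace and stop on an object; the grip force is fixed at half the most. Time passes only in rows, so rows that do not move let the fingers close. It gives the time, the measured TCP pose, the force and the opening at its end, in the units of the state.
- read_state(): the state, without advancing time (a new reading comes with each control period).
- get_image(name): name is "scene" or "top" or "wrist"; returns the picture (420x560x3 uint8, red, green, blue); there is no depth.
- calibration(name): a dict with "fx", "fy", "cx", "cy" (pixels), "k1" (the pictures are not rectified: a ray, as slopes to the right and down, at radius r is drawn at 1 + k1 r^2 times it, then the intrinsics apply), "world_from_camera" (4x4, takes a point from camera to world coordinates). Camera axes: x right, y down, z forward; pixel columns grow to the right and rows downward; lengths in mm; the calibration is good to about 2 mm. A picture is of the moment at which its call begins: read the wrist's pose just before it. calibration takes no time and is no camera call; for the wrist camera it gives the pose at the moment of the call.
- finish_job(): hands the job in, once; it reports no verdict.
The state is a dict: "clock": time; "qpos": joint angles; "qd": joint speeds; "tau": joint torques, N m; "eef_pos": TCP position; "tool_rot": TCP orientation; "force": force on the tool from outside, world axes, zero at the start; "torque": the same for the moment, N m; "width": finger opening in mm.
Only numpy, scipy, OpenCV 4.12 (cv2) and the standard library are available. Lean on these libraries where they do the work, as an engineer would, in place of code of your own. Each camera call takes 0.05 s, during which the arm holds its last target. There are 200 camera calls.

## Working session

There is one attempt and no reset: what is moved stays moved. The work goes in short steps, Python scripts to look and compute and a tool call to move; the robot and the scene stay as the last step left them, time stands still between calls to the robot, and variables do not carry over. Pictures are saved under pics/ and viewed, about 12 in all and at most 16, crops included, and the job is handed in when it is done.

Besides the shell and the picture viewer there is one more tool, called after "Request:" by a JSON object that holds its "op" and its "data". apply_moves: Moves the arm, as the interface text tells. Its arguments: {"type":"object","properties":{"targets":{"type":"array"},"jaw":{"type":"number"}},"required":["targets"]}

```bash
mkdir -p pics; ls; cat > h.py <<'E'
from cell import *
import numpy as np, cv2
from scipy.spatial.transform import Rotation as R
def ray(cal,u,v):
    x=(u-cal['cx'])/cal['fx']; y=(v-cal['cy'])/cal['fy']
    s=np.array([x,y]); p=s.copy()
    for _ in range(20): p=s/(1+cal['k1']*(p@p))
    T=np.array(cal['world_from_camera']); return T[:3,3], T[:3,:3]@np.array([p[0],p[1],1])
def px2w(cal,u,v,z):
    o,d=ray(cal,u,v); return o+d*(z-o[2])/d[2]
def w2px(cal,P):
    T=np.linalg.inv(np.array(cal['world_from_camera'])); p=T[:3,:3]@np.array(P)+T[:3,3]; a=p[:2]/p[2]; a=a*(1+cal['k1']*(a@a))
    return np.array([cal['fx']*a[0]+cal['cx'],cal['fy']*a[1]+cal['cy']])
def snap(name,f,crop=None,scale=1):
    im=get_image(name); np.save('pics/'+f+'.npy',im)
    c=im if crop is None else im[crop[1]:crop[3],crop[0]:crop[2]]
    cv2.imwrite('pics/'+f+'.png',cv2.resize(c[:,:,::-1],None,fx=scale,fy=scale,interpolation=cv2.INTER_CUBIC)); return im
def delta(pos,Rm=None):
    "move to world pos from the current measured pose in tool units"
    s=read_state(); Rt=tool(s); return Rt.as_matrix().T@(np.array(pos)-s['eef_pos'])/40
def tool(s): return R.from_euler('xyz',s['tool_rot'])
E
python3 - <<'E'
from h import *
s=read_state();print(s)
for n in('top','scene','wrist'):
    c=calibration(n);print(n,c); snap(n,n+'0',scale=1.4)
print(np.round(tool(s).as_matrix(),3))
E
```

```text
pics
{'clock': 0.0, 'qpos': array([-1.34474451,  0.6293371 ,  0.03842796,  1.51837994, -0.02701342,
        0.99627782, -0.02001201]), 'qd': array([ 0.00022145, -0.00017772,  0.00018771,  0.00108648,  0.00069462,
       -0.00113744, -0.00078429]), 'tau': array([ 1.01855103e-04, -5.63404763e+01,  1.22643247e+00, -1.93430686e+01,
        1.11112290e-02,  1.05211115e-02,  4.31373294e-06]), 'eef_pos': array([186.80323352, 621.92725523, 230.39085175]), 'tool_rot': array([-1.57268115e+00, -5.11384089e-06, -2.91860078e-01]), 'force': array([-0.02848844,  1.05061622, -0.05382796]), 'torque': array([ 0.00227825,  0.05821216, -0.03478076]), 'width': 85.5938233885802}
top {'fx': 389.4068775902692, 'fy': 389.4068775902692, 'cx': 278.2621719939221, 'cy': 206.84026006386017, 'k1': 0.003654160553843209, 'world_from_camera': array([[ 1.42550012e-02, -9.96591058e-01,  8.12592057e-02,
         4.16674597e+02],
       [-9.99833942e-01, -1.51296288e-02, -1.01578488e-02,
        -1.35251058e+01],
       [ 1.13526429e-02, -8.11009119e-02, -9.96641239e-01,
         1.21573952e+03],
       [ 0.00000000e+00,
[... 433 characters left out ...]
5.45167576e-01,
         1.20289138e+03],
       [ 0.00000000e+00,  0.00000000e+00,  0.00000000e+00,
         1.00000000e+00]])}
wrist {'fx': 357.9449718623619, 'fy': 357.9449718623619, 'cx': 277.8930679574436, 'cy': 215.08625239330743, 'k1': -0.07962018291843102, 'world_from_camera': array([[ 2.88205745e-01,  9.07539531e-01,  3.05465952e-01,
         1.08619594e+02],
       [ 9.57567117e-01, -2.72604013e-01, -9.35535564e-02,
         6.45073942e+02],
       [-1.63230640e-03,  3.19466824e-01, -9.47596055e-01,
         3.73592808e+02],
       [ 0.00000000e+00,  0.00000000e+00,  0.00000000e+00,
         1.00000000e+00]])}
[[ 0.958 -0.001  0.288]
 [-0.288 -0.002  0.958]
 [ 0.    -1.    -0.002]]
```

View pics/top0.png

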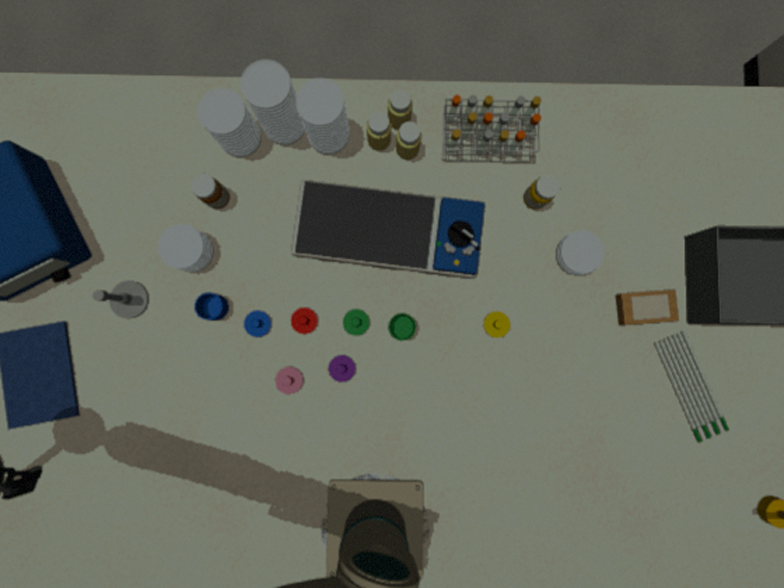

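View pics/scene0.png

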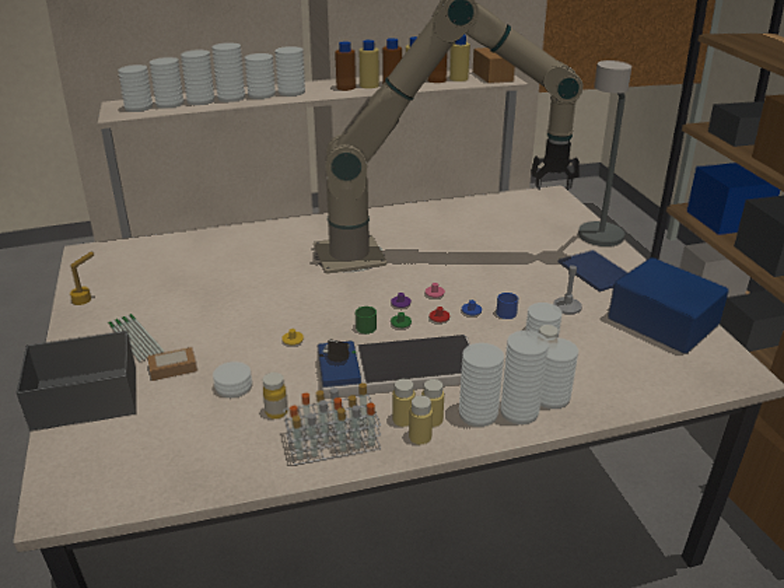

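Top view (784 px scale): green pot (403,326), blue pot (211,307). Lids are blue (258,323), red (305,320), green (357,321) and yellow (497,324). Pink (289,380) and purple (342,368) are look-alikes. The knob is at (461,234) and the plate runs from (300,185) to (435,265). Only the blue and green pots are present.

```bash
python3 - <<'E'
from h import *
im=np.load('pics/top0.npy'); cal=calibration('top')
hsv=cv2.cvtColor(im,cv2.COLOR_RGB2HSV)
for n,(u,v),z in [('potB',(211,307),55),('lidB',(258,323),13),('lidR',(305,320),13),('lidG',(357,321),13),('potG',(403,326),55),('lidY',(497,324),13),('purple',(342,368),13),('pink',(289,380),13)]:
    u,v=u/1.4,v/1.4
    x0,y0=int(u-18),int(v-18)
    c=hsv[y0:y0+36,x0:x0+36]; h0=np.median(hsv[int(v)-6:int(v)+7,int(u)-6:int(u)+7,0])
    m=((np.abs(c[:,:,0].astype(int)-h0)<10)&(c[:,:,1]>110)).astype(np.uint8)
    k,l,st,ce=cv2.connectedComponentsWithStats(m); i=1+np.argmax(st[1:,4])
    p=ce[i]+[x0,y0]; w=px2w(cal,*p,z)
    print(n,h0,st[i],np.round(p,1),np.round(w,1),'r',round(np.hypot(*w[:2])), 'ext', np.round(px2w(cal,st[i][0]+x0-.5,p[1],z)[1]-px2w(cal,st[i][0]+x0+st[i][2]-.5,p[1],z)[1]))
# dark plate
g=cv2.cvtColor(im,cv2.COLOR_RGB2GRAY)
m=((g<70)).astype(np.uint8);m[:,:205]=0;m[:,312:]=0;m[:120]=0;m[200:]=0
k,l,st,ce=cv2.connectedComponentsWithStats(m); i=1+np.argmax(st[1:,4])
pts=np.argwhere(l==i)[:,::-1].astype(np.float32)
w=np.array([px2w(cal,*p,40)[:2] for p in pts],np.float32)
print('plate',cv2.minAreaRect(w))
cv2.imwrite('pics/c1.png',cv2.resize(im[115:270,130:380,::-1],None,fx=3.2,fy=3.2,interpolation=cv2.INTER_CUBIC))
E
```

```text
potB 107.0 [  7   8  24  20 363] [150.5 218.6] [470.5 353.8  55. ] r 589 ext 71.0
lidB 107.0 [  9  10  18  19 271] [183.5 230.8] [436.3 264.4  13. ] r 510 ext 55.0
lidR 2.0 [  9  10  19  19 287] [216.9 228.7] [444.2 162.2  13. ] r 473 ext 58.0
lidG 67.0 [  8  10  19  18 262] [254.  229.8] [442.6  48.   13. ] r 445 ext 59.0
potG 67.0 [  9  10  19  19 280] [286.9 233.2] [433.2 -52.1  55. ] r 436 ext 57.0
lidY 27.0 [  9   9  19  19 284] [354.6 231.4] [ 442.3 -262.8   13. ] r 514 ext 59.0
purple 142.0 [  9  10  19  18 256] [243.8 262.8] [341.4  77.2  13. ] r 350 ext 58.0
pink 172.0 [20 17  2  4  7] [208.4 271.3] [314.2 184.5  13. ] r 364 ext 6.0
plate ((655.0543212890625, 30.710472106933594), (287.37957763671875, 158.5750732421875), 83.74354553222656)
```

View pics/c1.png

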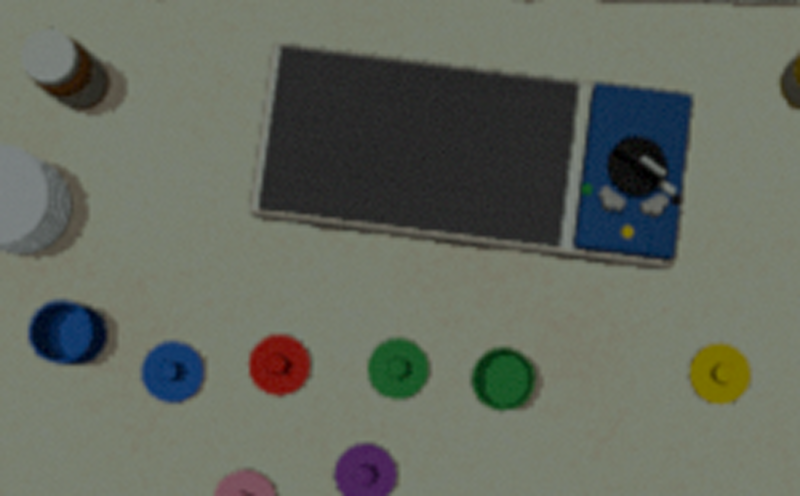

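Request:
{"op": "apply_moves", "data": {"targets": [[0.96,0,-0.93,0,0,0],[0.96,0,-0.93,0,0,0],[0.96,0,-0.93,0,0,0],[0.96,0,-0.93,0,0,0],[0.96,0,-0.93,0,0,0],[0.96,0,-0.93,0,0,0],[0.96,0,-0.93,0,0,0],[0.96,0,-0.93,0,0,0],[0.96,0,-0.93,0,0,0],[0.96,0,-0.93,0,0,0],[0.96,0,-0.93,0,0,0],[0.96,0,-0.93,0,0,0]], "jaw": 1}}

```text
clock: 1.65
eef_pos: [500.5, 61.0, 231.3]
tool_rot: [-1.571, 0.0, -0.292]
force: [0.3, -0.0, -0.5]
width: 85.6
```

Request:
{"op": "apply_moves", "data": {"targets": [[0.97,0,-0.93,0,0,0],[0.97,0,-0.93,0,0,0],[0.97,0,-0.93,0,0,0],[0.97,0,-0.93,0,0,0],[0.97,0,-0.93,0,0,0],[0,0,0,0,1,0],[0,0,0,0,1,0],[0,0,0,0,1,0],[0,0,0,0,1,0],[0,0,0,0,1,0],[0,0,0,0,1,0],[0,0,0,0,1,0]]}}

```text
clock: 3.15
eef_pos: [631.9, -171.3, 230.9]
tool_rot: [-1.571, 0.001, -1.274]
force: [-0.1, 0.3, 0.7]
width: 85.3
```

Request:
{"op": "apply_moves", "data": {"targets": [[0,0,0,0,1,0],[0,0,0,0,1,0],[0,0,0,0,1,0],[0,0,0,0,1,0],[0,0,0,0,1,0],[0,0,0,0,1,0],[0,0,0,0,0.7,0],[0,0,0,0,0,0],[0,0,0,0,0,0]]}}

```text
clock: 4.28
eef_pos: [632.1, -171.3, 231.1]
tool_rot: [-1.571, -0.0, -2.203]
force: [-0.4, 0.3, 0.3]
width: 85.5
```

```bash
python3 - <<'E'
from h import *
c=calibration('wrist'); im=snap('wrist','w1')
D=np.array([632.7,-173.1]);a=np.radians(-6.26)
def gp(x,y,yaw): return D+[x*np.cos(yaw)-y*np.sin(yaw),x*np.sin(yaw)+y*np.cos(yaw)]
o=im.copy(); y=a+np.pi/3
for q,z in [((26,7),110),((26,-7),110),((-26,7),110),((-26,-7),110),((-42,0),70),((0,0),110)]:
    p=w2px(c,[*gp(*q,y),z]); print(q,np.round(p)); cv2.circle(o,tuple(int(v) for v in np.round(p)),2,(255,0,255),-1)
cv2.imwrite('pics/w1o.png',cv2.resize(o[:,:,::-1],None,fx=1.4,fy=1.4))
t=calibration('top')
print(px2w(t,130+638/3.2,115+166/3.2,95))
E
```

```text
(26, 7) [270. 175.]
(26, -7) [288. 175.]
(-26, 7) [270. 239.]
(-26, -7) [288. 239.]
(-42, 0) [279. 238.]
(0, 0) [279. 208.]
[ 627.23415349 -172.32783876   95.        ]
```

View pics/w1o.png

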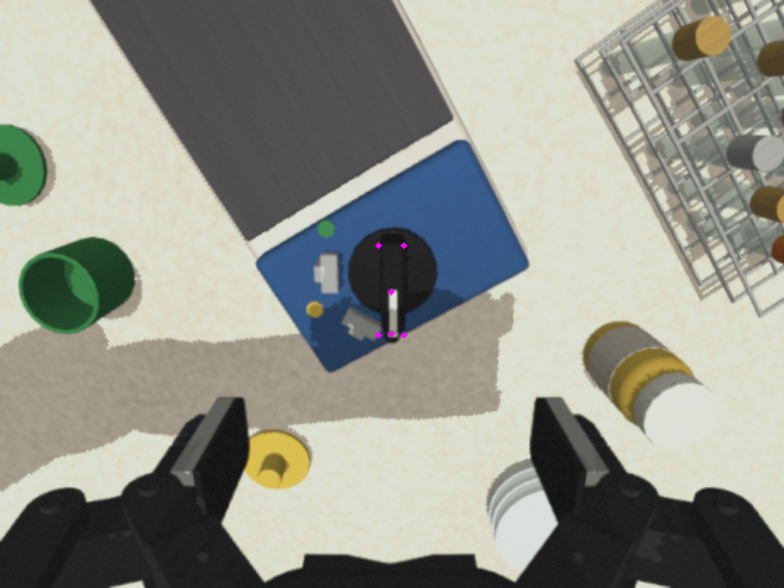

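The overlay fits the knob (bar centre at (391,290) in the view), so I'll descend and grip.

Request:
{"op": "apply_moves", "data": {"targets": [[0.03,0.93,0.04,0,0,0],[0,0.93,0,0,0,0],[0,0.93,0,0,0,0],[0,0.6,0,0,0,0],[0,0.33,0,0,0,0],[0,0,0,0,0,0]]}}

```text
clock: 5.08
eef_pos: [632.4, -173.3, 82.0]
tool_rot: [-1.572, -0.0, -2.205]
force: [-0.1, 0.2, 0.0]
width: 85.5
```

Request:
{"op": "apply_moves", "data": {"targets": [[0,0,0,0,0,0],[0,0,0,0,0,0],[0,0,0,0,0,0],[0,0,0,0,0,0],[0,0,0,0,0,0],[0,0,0,0,0,0],[0,0,0,0,0,0],[0,0,0,0,0,0]], "jaw": -1}}

```text
clock: 6.08
eef_pos: [632.9, -173.4, 82.9]
tool_rot: [-1.571, 0.0, -2.205]
force: [-2.0, 0.1, 5.1]
width: 12.8
```

Request:
{"op": "apply_moves", "data": {"targets": [[0,0.1,0,0,0,0],[0,0.1,0,0,0,0],[0,0.05,0,0,0,0],[0,0,0,0,0,0],[0,0,0,0,0,0]]}}

```text
clock: 6.7
eef_pos: [632.9, -173.4, 73.5]
tool_rot: [-1.57, 0.001, -2.205]
force: [-1.4, 2.2, 8.9]
width: 12.6
```

Request:
{"op": "apply_moves", "data": {"targets": [[0,0,0,0,0.8,0],[0,0,0,0,0.8,0],[0,0,0,0,0.8,0],[0,0,0,0,0.8,0],[0,0,0,0,0.8,0],[0,0,0,0,0.8,0],[0,0,0,0,0.8,0],[0,0,0,0,0.8,0],[0,0,0,0,0.8,0],[0,0,0,0,0.3,0],[0,0,0,0,0,0]]}}

```text
clock: 8.07
eef_pos: [632.5, -172.5, 73.2]
tool_rot: [-1.572, -0.001, 3.031]
force: [-2.8, 3.4, 9.9]
width: 12.9
```

Request:
{"op": "apply_moves", "data": {"targets": [[0,-0.1,0,0,0,0],[0,-0.1,0,0,0,0],[0,-0.05,0,0,0,0],[0,0,0,0,0,0],[0,0,0,0,0,0]]}}

```text
clock: 8.7
eef_pos: [632.5, -172.6, 82.5]
tool_rot: [-1.572, -0.001, 3.032]
force: [-0.9, 2.6, 5.2]
width: 13.1
```

Request:
{"op": "apply_moves", "data": {"targets": [[0,0,0,0,0,0],[0,0,0,0,0,0],[0,0,0,0,0,0],[0,0,0,0,0,0],[0,0,0,0,0,0]], "jaw": 1}}

```text
clock: 9.32
eef_pos: [632.7, -173.5, 82.4]
tool_rot: [-1.571, -0.0, 3.031]
force: [-0.3, -0.5, -0.1]
width: 85.5
```

Request:
{"op": "apply_moves", "data": {"targets": [[0,-0.9,0,0,0,0],[0,-0.9,0,0,0,0],[0,-0.9,0,0,0,0],[0,-0.9,0,0,0,0],[0,0,0,0,0,0],[0,0,0,0,0,0]]}}

```text
clock: 10.07
eef_pos: [632.4, -172.9, 225.9]
tool_rot: [-1.572, -0.001, 3.031]
force: [-0.0, -0.1, -1.2]
width: 85.5
```

```bash
python3 - <<'E'
from h import *
c=calibration('wrist'); im=snap('wrist','w2',(80,60,480,360),1.5)
s=read_state();print(s['eef_pos'],s['tool_rot'],s['qpos'],s['clock'])
snap('top','t2',(130,115,380,270),3.2)
E
```

```text
[ 632.15225484 -172.77025607  225.28052644] [-1.57175105e+00 -1.91125793e-03  3.03132828e+00] [-0.24919123  0.81068325  0.91429833  1.52035682 -0.67914634  1.15365404
 -0.88305769] 10.125
```

View pics/w2.png

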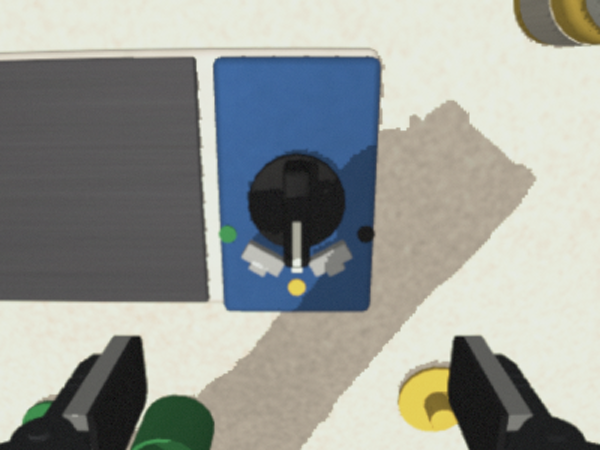

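Knob is at yellow and sprung up (tooth at (297,260) pointing at the yellow dot). Next, the green pot with the jaw along world x.

Request:
{"op": "apply_moves", "data": {"targets": [[0,0,0,0,-1,0],[0,0,0,0,-1,0],[0,0,0,0,-1,0],[0,0,0,0,-1,0],[0,0,0,0,-1,0],[0,0,0,0,-1,0],[0,0,0,0,-1,0],[0,0,0,0,-1,0],[0,0,0,0,-1,0],[0,0,0,0,-1,0],[0,0,0,0,-1,0],[0,0,0,0,-1,0]]}}

```text
clock: 11.68
eef_pos: [632.1, -173.1, 225.1]
tool_rot: [-1.573, 0.001, -1.572]
force: [0.3, 0.9, -0.8]
width: 85.4
```

Request:
{"op": "apply_moves", "data": {"targets": [[-0.6,0,-1,0,0,0],[-0.6,0,-1,0,0,0],[-0.6,0,-1,0,0,0],[-0.6,0,-1,0,0,0],[-0.6,0,-0.98,0,0,0],[0,0,0,0,0,0],[0,0,0,0,0,0]]}}

```text
clock: 12.55
eef_pos: [434.9, -52.5, 226.4]
tool_rot: [-1.57, -0.001, -1.576]
force: [0.5, 0.2, 0.3]
width: 85.0
```

```bash
cat >> h.py <<'E'
def blob(im,cal,hue,z,guess,half=60,smin=100,tol=9):
    "centroid of coloured blob near the projection of guess; min enclosing circle too"
    g=w2px(cal,guess); hsv=cv2.cvtColor(im,cv2.COLOR_RGB2HSV)
    m=((np.abs(hsv[:,:,0].astype(int)-hue)<tol)&(hsv[:,:,1]>smin)).astype(np.uint8)
    k,l,st,ce=cv2.connectedComponentsWithStats(m)
    best=min((i for i in range(1,k) if st[i,4]>300),key=lambda i:np.hypot(*(ce[i]-g)))
    pts=np.argwhere(l==best)[:,::-1]
    hull=cv2.convexHull(pts.astype(np.int32))[:,0]
    w=np.array([px2w(cal,*p,z)[:2] for p in hull],np.float32)
    return best,ce[best],st[best],w
E
python3 - <<'E'
from h import *
s=read_state();c=calibration('wrist');im=snap('wrist','w3')
print(s['eef_pos'],s['tool_rot'],s['clock'])
P=[433.2,-52.1,55]
o=im.copy()
for z in (0,55):
  for t in np.linspace(0,2*np.pi,24):
    p=w2px(c,[P[0]+30*np.cos(t),P[1]+30*np.sin(t),z]); cv2.circle(o,tuple(int(v) for v in np.round(p)),1,(255,0,255),-1)
for t in np.linspace(0,2*np.pi,24):
    p=w2px(c,[442.6+30*np.cos(t),48+30*np.sin(t),13]); cv2.circle(o,tuple(int(v) for v in np.round(p)),1,(255,0,255),-1)
cv2.imwrite('pics/w3o.png',cv2.resize(o[:,:,::-1],None,fx=1.4,fy=1.4))
E
```

```text
[434.9376472  -52.48912452 226.39868722] [-1.57009455e+00 -5.00936060e-04 -1.57614210e+00] 12.55
```

View pics/w3o.png

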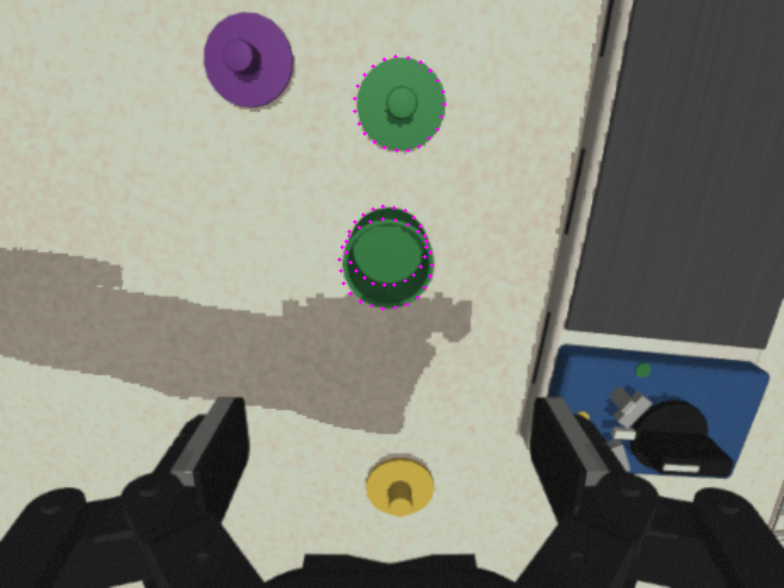

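The rim overlay is within 2 mm: pot at (434.7,-52), under the TCP. Descend and grip.

Request:
{"op": "apply_moves", "data": {"targets": [[0,0.95,0,0,0,0],[0,0.95,0,0,0,0],[0,0.95,0,0,0,0],[0,0.95,0,0,0,0],[0,0.8,0,0,0,0],[0,0.5,0,0,0,0],[0,0.22,0,0,0,0],[0,0,0,0,0,0]]}}

```text
clock: 13.6
eef_pos: [434.3, -52.7, 15.2]
tool_rot: [-1.573, 0.001, -1.578]
force: [0.3, -0.2, -0.9]
width: 85.3
```

Request:
{"op": "apply_moves", "data": {"targets": [[0,0,0,0,0,0],[0,0,0,0,0,0],[0,0,0,0,0,0],[0,0,0,0,0,0],[0,0,0,0,0,0],[0,0,0,0,0,0]], "jaw": -1}}

```text
clock: 14.35
eef_pos: [434.4, -52.1, 17.1]
tool_rot: [-1.57, 0.001, -1.577]
force: [-1.0, -0.4, 7.7]
width: 59.6
```

Request:
{"op": "apply_moves", "data": {"targets": [[0,-0.5,0,0,0,0],[0,-0.9,0,0,0,0],[0,-0.9,0,0,0,0],[0,-0.3,0,0,0,0],[-0.14,0,0.9,0,0,0],[-0.14,0,0.9,0,0,0],[-0.14,0,0.9,0,0,0],[-0.14,0,0.9,0,0,0],[-0.14,0,0.9,0,0,0],[-0.14,0,0.88,0,0,0],[0,0,0,0,0,0],[0,0,0,0,0,0]]}}

```text
clock: 15.85
eef_pos: [647.8, -19.8, 119.0]
tool_rot: [-1.575, 0.002, -1.577]
force: [-0.4, -0.2, -0.7]
width: 59.6
```

Request:
{"op": "apply_moves", "data": {"targets": [[0,0.7,0,0,0,0],[0,0.4,0,0,0,0],[0,0.25,0,0,0,0],[0,0,0,0,0,0],[0,0,0,0,0,0]]}}

```text
clock: 16.48
eef_pos: [649.8, -19.8, 66.9]
tool_rot: [-1.571, 0.001, -1.577]
force: [-0.2, 0.3, -1.5]
width: 59.3
```

Request:
{"op": "apply_moves", "data": {"targets": [[0,0.1,0,0,0,0],[0,0.08,0,0,0,0],[0,0.05,0,0,0,0],[0,0,0,0,0,0],[0,0,0,0,0,0]]}}

```text
clock: 17.1
eef_pos: [649.3, -19.4, 57.3]
tool_rot: [-1.572, 0.002, -1.576]
force: [-1.6, 0.4, 2.5]
width: 59.4
```

Request:
{"op": "apply_moves", "data": {"targets": [[0,0,0,0,0,0],[0,0,0,0,0,0],[0,0,0,0,0,0],[0,0,0,0,0,0]], "jaw": 1}}

```text
clock: 17.6
eef_pos: [649.4, -19.5, 57.0]
tool_rot: [-1.572, 0.001, -1.576]
force: [0.1, 0.0, -0.1]
width: 85.8
```

Request:
{"op": "apply_moves", "data": {"targets": [[0,-0.6,0,0,0,0],[0,-1,0,0,0,0],[0,-1,0,0,0,0],[0,-1,0,0,0,0],[0,-0.6,0,0,0,0],[-0.28,0,-0.86,0,0,0],[-0.28,0,-0.86,0,0,0],[-0.28,0,-0.86,0,0,0],[-0.28,0,-0.86,0,0,0],[-0.28,0,-0.86,0,0,0],[-0.28,0,-0.86,0,0,0],[0,0,0,0,0,0]]}}

```text
clock: 19.1
eef_pos: [440.9, 49.8, 225.3]
tool_rot: [-1.574, 0.003, -1.575]
force: [1.2, 0.5, 0.4]
width: 85.5
```

```bash
python3 - <<'E'
from h import *
s=read_state();c=calibration('wrist');im=snap('wrist','w4');t=calibration('top');it=snap('top','t4')
print(s['eef_pos'],s['tool_rot'],s['clock'])
b,ce,st,w=blob(im,c,67,13,[442.6,48,13]); print('wrist lidG',ce,st,cv2.minEnclosingCircle(w),cv2.minAreaRect(w))
for n,h,z,g in [('lidG',67,13,[442.6,48,13]),('potG',67,95,[649,-19,95]),('lidB',107,13,[436,264,13]),('potB',107,55,[470,354,55])]:
    b,ce,st,w=blob(it,t,h,z,g,tol=12) if 1 else 0; print(n,np.round(ce),st,cv2.minEnclosingCircle(w))
E
```

```text
[440.85744544  49.75738919 225.25841176] [-1.57430044  0.00346534 -1.57528056] 19.1
wrist lidG [281.0549273  180.65993538] [ 253  153   57   56 2476] ((443.6289978027344, 48.42560958862305), 28.972251892089844) ((443.8166198730469, 48.56415557861328), (57.156349182128906, 57.051536560058594), 89.7630386352539)
lidG [277. 160.] [267 149  21  24 386] ((660.8399047851562, -19.836650848388672), 37.06013107299805)
potG [277. 160.] [267 149  21  24 386] ((644.1932373046875, -19.406267166137695), 34.53349304199219)
lidB [150. 219.] [139 209  24  20 365] ((471.67901611328125, 366.9029235839844), 35.94194412231445)
potB [150. 219.] [139 209  24  20 365] ((469.75823974609375, 353.6183166503906), 34.68680953979492)
```

Request:
{"op": "apply_moves", "data": {"targets": [[0.03,0.95,0.06,0,0,0],[0,0.95,0,0,0,0],[0,0.95,0,0,0,0],[0,0.95,0,0,0,0],[0,0.8,0,0,0,0],[0,0.4,0,0,0,0],[0,0.2,0,0,0,0],[0,0,0,0,0,0]]}}

```text
clock: 20.2
eef_pos: [446.4, 47.3, 17.0]
tool_rot: [-1.572, 0.001, -1.577]
force: [1.1, -0.2, -0.1]
width: 85.1
```

Request:
{"op": "apply_moves", "data": {"targets": [[0,0,0,0,0,0],[0,0,0,0,0,0],[0,0,0,0,0,0],[0,0,0,0,0,0],[0,0,0,0,0,0],[0,0,0,0,0,0],[0,0,0,0,0,0],[0,0,0,0,0,0]], "jaw": -1}}

```text
clock: 21.2
eef_pos: [445.7, 47.9, 17.9]
tool_rot: [-1.571, 0.002, -1.576]
force: [-0.8, -0.1, 5.6]
width: 17.5
```

Request:
{"op": "apply_moves", "data": {"targets": [[0,-0.5,0,0,0,0],[0,-0.9,0,0,0,0],[0,-0.9,0,0,0,0],[0,-0.9,0,0,0,0],[0.28,0,0.85,0,0,0],[0.28,0,0.85,0,0,0],[0.28,0,0.85,0,0,0],[0.28,0,0.85,0,0,0],[0.28,0,0.85,0,0,0],[0.28,0,0.85,0,0,0],[0,0,0,0,0,0],[0,0,0,0,0,0]]}}

```text
clock: 22.7
eef_pos: [648.2, -20.5, 144.5]
tool_rot: [-1.574, 0.002, -1.577]
force: [0.7, 1.0, -1.0]
width: 17.6
```

```bash
python3 - <<'E'
from h import *
s=read_state();print(s['eef_pos'],s['tool_rot'],s['width'])
c=calibration('wrist');im=snap('wrist','w5',(130,100,480,400),1.7)
E
```

```text
[648.24695037 -20.52693543 144.52039913] [-1.57370878  0.00200944 -1.57683028] 17.607560776515992
```

View pics/w5.png

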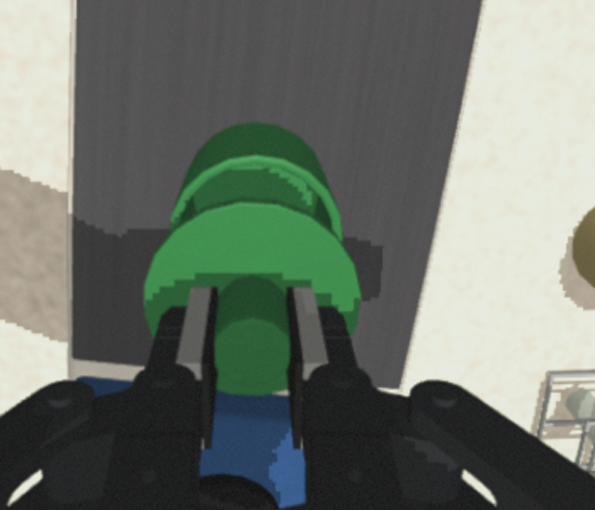

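Lid level, centred over the pot. Lower it.

Request:
{"op": "apply_moves", "data": {"targets": [[-0.02,0.4,0,0,0,0],[0,0.3,0,0,0,0],[0,0.15,0,0,0,0],[0,0.1,0,0,0,0],[0,0.05,0,0,0,0],[0,0,0,0,0,0],[0,0,0,0,0,0]]}}

```text
clock: 23.62
eef_pos: [649.6, -20.0, 105.3]
tool_rot: [-1.571, 0.002, -1.577]
force: [0.1, -0.3, -0.2]
width: 17.9
```

Request:
{"op": "apply_moves", "data": {"targets": [[0,0.03,0,0,0,0],[0,0.02,0,0,0,0],[0,0,0,0,0,0],[0,0,0,0,0,0]]}}

```text
clock: 24.12
eef_pos: [649.7, -20.0, 104.9]
tool_rot: [-1.571, 0.002, -1.576]
force: [-2.9, 0.8, 10.7]
width: 17.9
```

Request:
{"op": "apply_moves", "data": {"targets": [[0,0,0,0,0,0],[0,0,0,0,0,0],[0,0,0,0,0,0],[0,0,0,0,0,0]], "jaw": 1}}

```text
clock: 24.62
eef_pos: [649.3, -20.0, 102.8]
tool_rot: [-1.572, 0.001, -1.577]
force: [0.2, 0.0, -0.4]
width: 85.2
```

Request:
{"op": "apply_moves", "data": {"targets": [[0,-0.6,0,0,0,0],[0,-1,0,0,0,0],[0,-1,0,0,0,0],[0,-0.5,0,0,0,0],[0,0,0,0,0,0]]}}

```text
clock: 25.25
eef_pos: [650.1, -20.3, 227.9]
tool_rot: [-1.57, 0.002, -1.576]
force: [-1.1, -0.4, -0.5]
width: 85.6
```

```bash
python3 - <<'E'
from h import *
s=read_state();print(s['eef_pos'],s['tool_rot'],s['width'])
c=calibration('wrist');im=snap('wrist','w6')
o=im.copy()
for z,r in ((100,30),(95,30),(40,30),(124,10)):
  for t in np.linspace(0,2*np.pi,40):
    p=w2px(c,[649.4+r*np.cos(t),-19.5+r*np.sin(t),z]); cv2.circle(o,tuple(int(v) for v in np.round(p)),1,(255,0,255),-1)
cv2.imwrite('pics/w6o.png',cv2.resize(o[60:360,130:480,::-1],None,fx=1.7,fy=1.7))
E
```

```text
[650.09605809 -20.25560895 227.92120681] [-1.56965492  0.0015923  -1.57632132] 85.55165353929904
```

View pics/w6o.png

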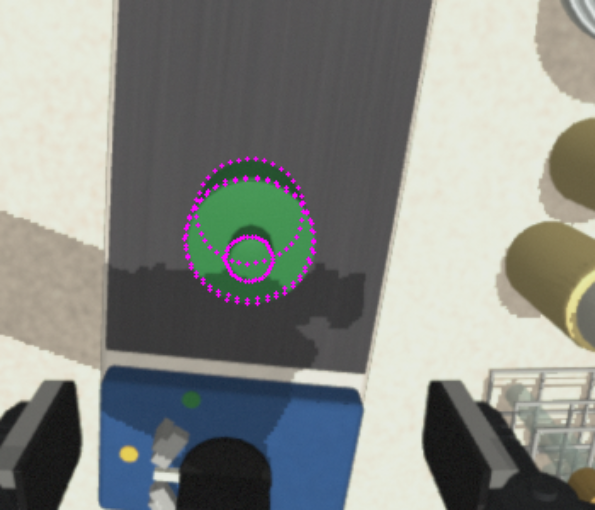

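Green lid seated (overlay matches). Now to the blue pot.

Request:
{"op": "apply_moves", "data": {"targets": [[-0.95,0,-0.45,0,0,0],[-0.95,0,-0.45,0,0,0],[-0.95,0,-0.45,0,0,0],[-0.95,0,-0.45,0,0,0],[-0.95,0,-0.45,0,0,0],[-0.95,0,-0.45,0,0,0],[-0.95,0,-0.45,0,0,0],[-0.95,0,-0.45,0,0,0],[-0.95,0,-0.45,0,0,0],[-0.95,0,-0.45,0,0,0],[0,0,0,0,0,0],[0,0,0,0,0,0]]}}

```text
clock: 26.8
eef_pos: [471.1, 359.9, 226.4]
tool_rot: [-1.573, -0.001, -1.577]
force: [0.4, -0.6, -0.1]
width: 85.5
```

```bash
python3 - <<'E'
from h import *
s=read_state();print(s['eef_pos'],s['tool_rot'],s['width'])
c=calibration('wrist');im=snap('wrist','w7')
o=im.copy()
P=s['eef_pos']
for z,r in ((55,30),(0,30)):
  for t in np.linspace(0,2*np.pi,40):
    p=w2px(c,[P[0]+r*np.cos(t),P[1]+r*np.sin(t),z]); cv2.circle(o,tuple(int(v) for v in np.round(p)),1,(255,0,255),-1)
cv2.imwrite('pics/w7o.png',cv2.resize(o[:,:,::-1],None,fx=1.4,fy=1.4))
E
```

```text
[471.13891436 359.92872267 226.36349759] [-1.57322873e+00 -9.92554671e-04 -1.57676167e+00] 85.52223267753844
```

View pics/w7o.png

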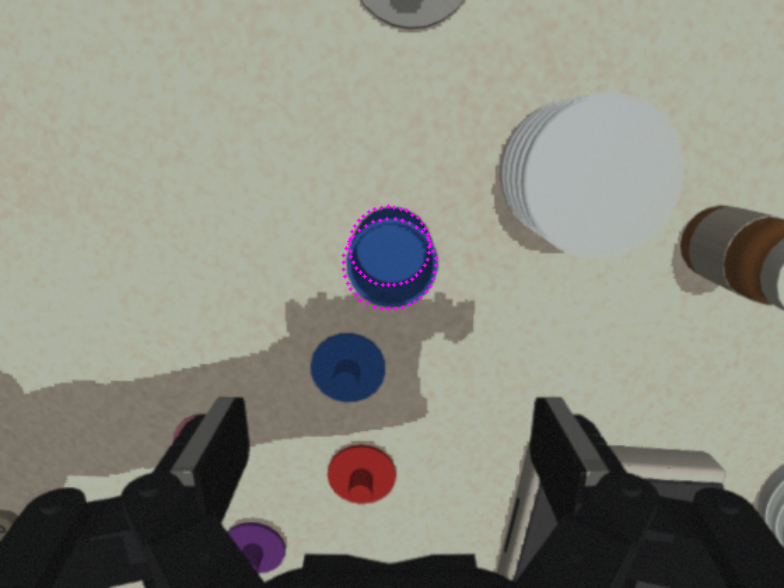

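Overlay fits to ~1 mm: blue pot at about (472,360). Grip it.

Request:
{"op": "apply_moves", "data": {"targets": [[0,0.95,0.02,0,0,0],[0,0.95,0,0,0,0],[0,0.95,0,0,0,0],[0,0.95,0,0,0,0],[0,0.8,0,0,0,0],[0,0.45,0,0,0,0],[0,0.22,0,0,0,0],[0,0,0,0,0,0]]}}

```text
clock: 27.85
eef_pos: [472.7, 360.9, 17.2]
tool_rot: [-1.571, 0.001, -1.577]
force: [0.6, 0.0, -0.0]
width: 85.3
```

Request:
{"op": "apply_moves", "data": {"targets": [[0,0,0,0,0,0],[0,0,0,0,0,0],[0,0,0,0,0,0],[0,0,0,0,0,0],[0,0,0,0,0,0],[0,0,0,0,0,0]], "jaw": -1}}

```text
clock: 28.6
eef_pos: [472.9, 361.6, 18.6]
tool_rot: [-1.57, 0.003, -1.576]
force: [-0.8, -0.1, 4.8]
width: 59.2
```

Request:
{"op": "apply_moves", "data": {"targets": [[0,-0.5,0,0,0,0],[0,-0.9,0,0,0,0],[0,-0.9,0,0,0,0],[0,-0.3,0,0,0,0],[0.92,0,0.68,0,0,0],[0.92,0,0.68,0,0,0],[0.92,0,0.68,0,0,0],[0.92,0,0.68,0,0,0],[0.92,0,0.68,0,0,0],[0.92,0,0.68,0,0,0],[0.9,0,0.68,0,0,0],[0,0,0,0,0,0]]}}

```text
clock: 30.1
eef_pos: [662.8, 97.2, 120.5]
tool_rot: [-1.57, -0.003, -1.583]
force: [-0.8, 0.4, -1.6]
width: 59.1
```

Request:
{"op": "apply_moves", "data": {"targets": [[0,0.7,0,0,0,0],[0,0.4,0,0,0,0],[0,0.25,0,0,0,0],[0,0,0,0,0,0],[0,0,0,0,0,0]]}}

```text
clock: 30.72
eef_pos: [661.8, 103.3, 67.2]
tool_rot: [-1.571, 0.001, -1.576]
force: [0.5, -0.3, -1.7]
width: 59.0
```

Request:
{"op": "apply_moves", "data": {"targets": [[0,0.1,0,0,0,0],[0,0.08,0,0,0,0],[0,0.04,0,0,0,0],[0,0,0,0,0,0],[0,0,0,0,0,0]]}}

```text
clock: 31.35
eef_pos: [661.2, 103.3, 58.6]
tool_rot: [-1.572, 0.002, -1.576]
force: [-2.2, -0.4, 5.1]
width: 59.2
```

Request:
{"op": "apply_moves", "data": {"targets": [[0,0,0,0,0,0],[0,0,0,0,0,0],[0,0,0,0,0,0],[0,0,0,0,0,0]], "jaw": 1}}

```text
clock: 31.85
eef_pos: [661.2, 103.2, 57.5]
tool_rot: [-1.572, 0.001, -1.576]
force: [-0.9, -0.0, -0.1]
width: 85.4
```

Request:
{"op": "apply_moves", "data": {"targets": [[0,-0.6,0,0,0,0],[0,-1,0,0,0,0],[0,-1,0,0,0,0],[0,-1,0,0,0,0],[0,-0.6,0,0,0,0],[-0.67,0,-0.93,0,0,0],[-0.67,0,-0.93,0,0,0],[-0.67,0,-0.93,0,0,0],[-0.67,0,-0.93,0,0,0],[-0.67,0,-0.93,0,0,0],[-0.67,0,-0.93,0,0,0],[0,0,0,0,0,0]]}}

```text
clock: 33.35
eef_pos: [435.8, 268.1, 225.6]
tool_rot: [-1.575, 0.003, -1.57]
force: [0.6, 0.3, 0.4]
width: 85.4
```

Request:
{"op": "apply_moves", "data": {"targets": [[0,0,0,0,0,0],[0,0,0,0,0,0]]}}

```text
clock: 33.6
eef_pos: [440.4, 263.9, 226.3]
tool_rot: [-1.571, 0.001, -1.579]
force: [-0.8, 0.5, 0.5]
width: 85.5
```

```bash
python3 - <<'E'
from h import *
s=read_state();c=calibration('wrist');im=snap('wrist','w8',scale=1.4)
print(s['eef_pos'],s['tool_rot'],s['clock'])
b,ce,st,w=blob(im,c,107,13,[437,264,13]); print('wrist lidB',ce,st,cv2.minEnclosingCircle(w),cv2.minAreaRect(w))
E
```

```text
[440.39895456 263.94740807 226.3363809 ] [-1.57052568e+00  1.17695517e-03 -1.57874942e+00] 33.6
wrist lidB [274.61477987 177.46737421] [ 246  150   58   56 2544] ((437.50872802734375, 265.1610412597656), 29.382789611816406) ((437.58172607421875, 265.1870422363281), (57.073238372802734, 58.03874969482422), 89.49454498291016)
```

Request:
{"op": "apply_moves", "data": {"targets": [[-0.03,0.95,-0.06,0,0,0],[0,0.95,0,0,0,0],[0,0.95,0,0,0,0],[0,0.95,0,0,0,0],[0,0.8,0,0,0,0],[0,0.42,0,0,0,0],[0,0.2,0,0,0,0],[0,0,0,0,0,0]]}}

```text
clock: 34.65
eef_pos: [437.0, 266.4, 17.5]
tool_rot: [-1.571, 0.002, -1.577]
force: [-0.0, -0.1, 0.2]
width: 85.5
```

Request:
{"op": "apply_moves", "data": {"targets": [[0,0,0,0,0,0],[0,0,0,0,0,0],[0,0,0,0,0,0],[0,0,0,0,0,0],[0,0,0,0,0,0],[0,0,0,0,0,0],[0,0,0,0,0,0],[0,0,0,0,0,0]], "jaw": -1}}

```text
clock: 35.65
eef_pos: [436.7, 266.8, 17.8]
tool_rot: [-1.571, 0.002, -1.576]
force: [-0.0, -0.1, 5.7]
width: 17.8
```

Request:
{"op": "apply_moves", "data": {"targets": [[0,-0.5,0,0,0,0],[0,-0.9,0,0,0,0],[0,-0.9,0,0,0,0],[0,-0.9,0,0,0,0],[0.68,0,0.93,0,0,0],[0.68,0,0.93,0,0,0],[0.68,0,0.93,0,0,0],[0.68,0,0.93,0,0,0],[0.68,0,0.93,0,0,0],[0.68,0,0.95,0,0,0],[0,0,0,0,0,0],[0,0,0,0,0,0]]}}

```text
clock: 37.15
eef_pos: [658.8, 102.4, 144.1]
tool_rot: [-1.574, 0.002, -1.577]
force: [-0.5, 0.7, -1.1]
width: 17.9
```

```bash
python3 - <<'E'
from h import *
s=read_state();print(s['eef_pos'],s['tool_rot'],s['width'])
c=calibration('wrist');im=snap('wrist','w9')
o=im.copy()
for x,y,z,r in ((661.2,102.2,95,30),(661.2,102.2,40,30)):
  for t in np.linspace(0,2*np.pi,40):
    p=w2px(c,[x+r*np.cos(t),y+r*np.sin(t),z]); cv2.circle(o,tuple(int(v) for v in np.round(p)),1,(255,0,255),-1)
cv2.imwrite('pics/w9o.png',cv2.resize(o[100:400,130:480,::-1],None,fx=1.7,fy=1.7))
E
```

```text
[658.77258266 102.36305336 144.09938994] [-1.57376506  0.0021384  -1.57667937] 17.90351370253322
```

View pics/w9o.png

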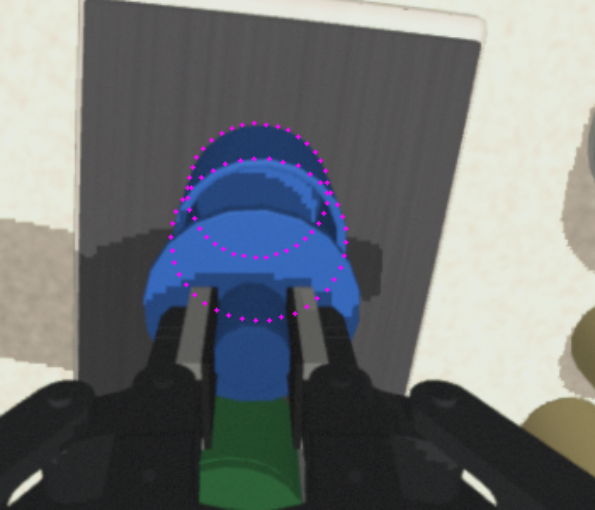

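Request:
{"op": "apply_moves", "data": {"targets": [[0,0.4,0,0,0,0],[0,0.3,0,0,0,0],[0,0.15,0,0,0,0],[0,0.1,0,0,0,0],[0,0.08,0,0,0,0],[0,0.02,0,0,0,0],[0,0,0,0,0,0],[0,0,0,0,0,0]]}}

```text
clock: 38.2
eef_pos: [659.9, 102.2, 104.8]
tool_rot: [-1.571, 0.003, -1.576]
force: [-2.6, 0.4, 8.5]
width: 17.9
```

Request:
{"op": "apply_moves", "data": {"targets": [[0,0,0,0,0,0],[0,0,0,0,0,0],[0,0,0,0,0,0],[0,0,0,0,0,0]], "jaw": 1}}

```text
clock: 38.7
eef_pos: [659.6, 101.9, 102.6]
tool_rot: [-1.572, 0.001, -1.577]
force: [0.6, -0.6, -0.3]
width: 85.1
```

Request:
{"op": "apply_moves", "data": {"targets": [[0,-0.6,0,0,0,0],[0,-1,0,0,0,0],[0,-1,0,0,0,0],[0,-0.5,0,0,0,0],[0,0,0,0,0,0],[0,0,0,0,0,0]]}}

```text
clock: 39.45
eef_pos: [658.8, 102.2, 225.0]
tool_rot: [-1.575, 0.002, -1.576]
force: [-0.3, 0.6, 0.0]
width: 85.5
```

```bash
python3 - <<'E'
from h import *
s=read_state();print(s['eef_pos'],s['tool_rot'],s['qpos'])
c=calibration('wrist');im=snap('wrist','w10')
o=im.copy()
for x,y,z,r in ((661,102.2,100,30),(661,102.2,40,30),(661,102.2,124,10)):
  for t in np.linspace(0,2*np.pi,40):
    p=w2px(c,[x+r*np.cos(t),y+r*np.sin(t),z]); cv2.circle(o,tuple(int(v) for v in np.round(p)),1,(255,0,255),-1)
cv2.imwrite('pics/w10o.png',cv2.resize(o[60:420,100:500,::-1],None,fx=1.6,fy=1.6))
E
```

```text
[658.77160391 102.18538438 225.0025025 ] [-1.57468249  0.00164563 -1.57640998] [-0.6045729   0.78175549  0.78270174  1.48219031 -0.58494043  1.12521894
  0.28472421]
```

View pics/w10o.png

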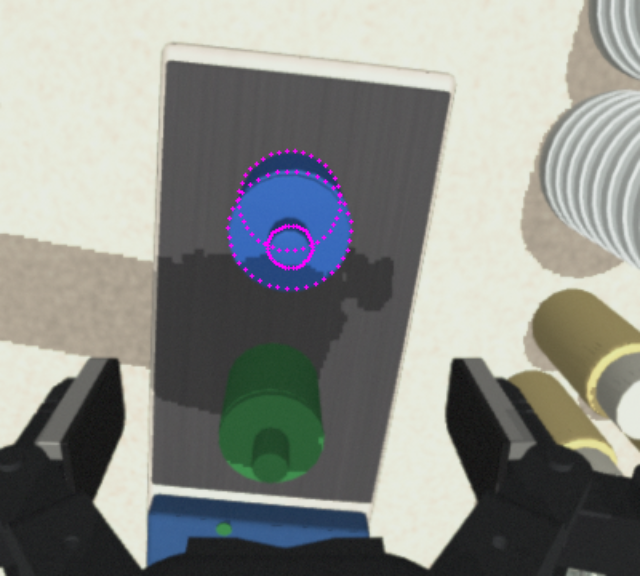

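Both pots are closed. Now the knob.

Request:
{"op": "apply_moves", "data": {"targets": [[0.98,0,-0.09,0,0,0],[0.98,0,-0.09,0,0,0],[0.98,0,-0.09,0,0,0],[0.98,0,-0.09,0,0,0],[0.98,0,-0.09,0,0,0],[0.98,0,-0.09,0,0,0],[0.98,0,-0.09,0,0,0],[0,0,0,0,-1,0],[0,0,0,0,-1,0],[0,0,0,0,-1,0],[0,0,0,0,-1,0],[0,0,0,0,-1,0]]}}

```text
clock: 41.0
eef_pos: [632.2, -172.1, 224.6]
tool_rot: [-1.572, 0.004, -0.874]
force: [0.2, -0.2, 0.7]
width: 85.4
```

Request:
{"op": "apply_moves", "data": {"targets": [[0,0,0,0,-1,0],[0,0,0,0,-1,0],[0,0,0,0,-1,0],[0,0,0,0,-1,0],[0,0,0,0,-1,0],[0,0,0,0,-0.5,0],[0,0,0,0,0,0],[0,0,0,0,0,0]]}}

```text
clock: 42.0
eef_pos: [632.6, -172.3, 225.5]
tool_rot: [-1.569, 0.003, -0.112]
force: [-0.5, -0.6, -0.5]
width: 85.4
```

```bash
python3 - <<'E'
from h import *
s=read_state();print(s['eef_pos'],s['tool_rot'],s['qpos'],delta([632.7,-173.1,82]), 'yaw jaw',np.degrees(s['tool_rot'][2])+90)
E
```

```text
[ 632.62075292 -172.33148449  225.52848886] [-1.56925065  0.00269091 -0.111682  ] [ 0.0209467   0.66805055  0.35522372  1.50961297 -0.25790102  1.01324245
  1.90275704] [ 0.01376563  3.58815471 -0.02441854] yaw jaw 83.60109277933782
```

Request:
{"op": "apply_moves", "data": {"targets": [[0.01,0.93,-0.02,0,0,0],[0,0.93,0,0,0,0],[0,0.93,0,0,0,0],[0,0.5,0,0,0,0],[0,0.28,0,0,0,0],[0,0,0,0,0,0]]}}

```text
clock: 42.75
eef_pos: [633.3, -173.1, 83.5]
tool_rot: [-1.57, 0.001, -0.111]
force: [0.4, -0.7, -0.0]
width: 85.6
```

Request:
{"op": "apply_moves", "data": {"targets": [[0,0,0,0,0,0],[0,0,0,0,0,0],[0,0,0,0,0,0],[0,0,0,0,0,0],[0,0,0,0,0,0],[0,0,0,0,0,0],[0,0,0,0,0,0],[0,0,0,0,0,0]], "jaw": -1}}

```text
clock: 43.75
eef_pos: [633.4, -172.7, 84.1]
tool_rot: [-1.569, 0.001, -0.11]
force: [-0.4, 2.0, 4.6]
width: 13.1
```

Request:
{"op": "apply_moves", "data": {"targets": [[0,0.1,0,0,0,0],[0,0.1,0,0,0,0],[0,0.05,0,0,0,0],[0,0,0,0,0,0],[0,0,0,0,0,0]]}}

```text
clock: 44.38
eef_pos: [633.5, -172.7, 74.7]
tool_rot: [-1.569, 0.001, -0.11]
force: [-2.3, 1.6, 8.2]
width: 13.0
```

Request:
{"op": "apply_moves", "data": {"targets": [[0,0,0,0,0.8,0],[0,0,0,0,0.8,0],[0,0,0,0,0.8,0],[0,0,0,0,0.8,0],[0,0,0,0,0.8,0],[0,0,0,0,0.8,0],[0,0,0,0,0.8,0],[0,0,0,0,0.8,0],[0,0,0,0,0.8,0],[0,0,0,0,0.3,0],[0,0,0,0,0,0]]}}

```text
clock: 45.75
eef_pos: [633.4, -172.6, 74.6]
tool_rot: [-1.57, 0.002, -1.158]
force: [-3.0, 1.9, 8.3]
width: 13.2
```

Request:
{"op": "apply_moves", "data": {"targets": [[0,-0.1,0,0,0,0],[0,-0.1,0,0,0,0],[0,-0.05,0,0,0,0],[0,0,0,0,0,0],[0,0,0,0,0,0]]}}

```text
clock: 46.38
eef_pos: [633.4, -172.6, 83.8]
tool_rot: [-1.571, 0.002, -1.157]
force: [-0.9, 2.1, 5.3]
width: 13.2
```

Request:
{"op": "apply_moves", "data": {"targets": [[0,0,0,0,0,0],[0,0,0,0,0,0],[0,0,0,0,0,0],[0,0,0,0,0,0],[0,0,0,0,0,0]], "jaw": 1}}

```text
clock: 47.0
eef_pos: [633.2, -173.2, 83.6]
tool_rot: [-1.571, 0.002, -1.158]
force: [-0.4, -0.9, 0.5]
width: 85.4
```

Request:
{"op": "apply_moves", "data": {"targets": [[0,-0.9,0,0,0,0],[0,-0.9,0,0,0,0],[0,-0.9,0,0,0,0],[0,-0.9,0,0,0,0],[0,0,0,0,0,0],[0,0,0,0,0,0]]}}

```text
clock: 47.75
eef_pos: [632.9, -172.8, 227.0]
tool_rot: [-1.572, 0.003, -1.158]
force: [0.6, -0.5, -1.2]
width: 85.6
```

```bash
python3 - <<'E'
from h import *
snap('wrist','w11',scale=1.2); snap('top','t11',(130,115,380,270),3.2)
E
```

```text
(no output)
```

View pics/w11.png

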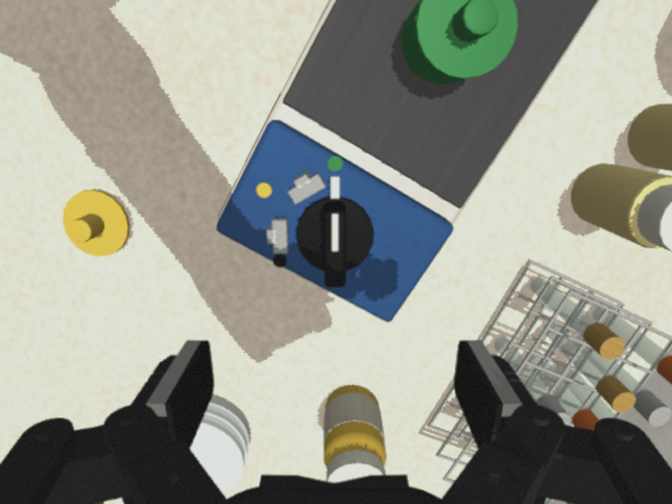

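View pics/t11.png

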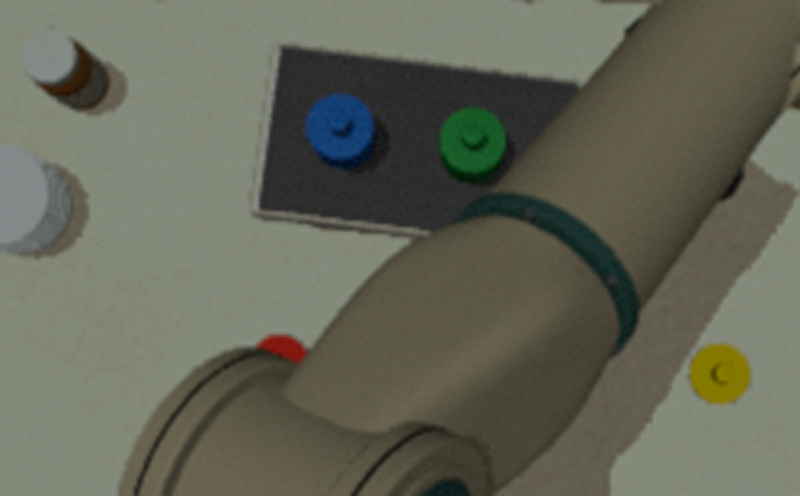

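The knob tooth points at green (335,163) and has sprung up. Both pots stand closed on the plate, so I'm handing in.

```bash
python3 -c "
from cell import *
s=read_state();print(s['force'],s['clock']);finish_job()"
```

```text
[ 0.79554309 -0.20109987 -0.247839  ] 47.85
the job is handed in; nothing more can be done
```

The job is done and handed in at 47.9 s of the 210 s allowed; the hand-in gave no verdict.

- **First knob turn:** I pushed the knob in and turned it from black to yellow. The wrist picture showed the tooth pointing at the yellow dot and the knob sprung up.
- **Pots and lids:** Only the blue and green pots were on the bench. I stood both on the plate and seated each pot's own lid. The overlays of where pots and lids should sit matched the pictures, and contact came at the expected heights.
- **Second knob turn:** I pushed the knob in again and turned it to green. The last pictures showed the tooth pointing at the green dot, the knob up, both pots closed on the plate and the gripper open and clear of everything.

None of these checks failed or disagreed. I saw no bystander out of place in the last pictures and never reached for the look-alikes. I did not measure the bystanders' positions, and the arm hid part of the bench in the last top view.

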